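# Feed tube offcuts through the guide into the indexed tray

## Task

Lift the red release bar, slide the blue tray in to the green notch against the feed table and let the bar drop to lock it; then feed every square-tube offcut through the yellow guide with the held push stick so that all drop into the tray. Put the stick back in its grey rest and bring the loaded tray out to the yellow notch, locked there by the released bar. Fingers never handle an offcut inside the guide or over the tray (only the stick drives them through), and leave the other things on the bench where they are.

Things in the scene. Friction and masses are not known exactly. Their poses are not given: they have to be found in the camera images.
- station: fixed feed station: green feed table (120 mm in x, y = 0 to 300 mm, steel top 74 mm high) and, on its -y side, a 10 mm high slide bed (x = -80 to 90, y = 0 to -390 mm) with the blue tray. Origin on the bench under the middle of the guide's exit edge; y runs along the channel from the exit to the loading end, so offcuts are pushed towards -y; z up. The channel lies along x = 0 on the table
- guide_exit (a point): middle of the guide's exit edge, on the channel floor (station frame 0, 0, 74 mm). Offcuts pushed past it fall into the tray if that stands in the green notch
- guide_entry (a point): middle of the yellow guide's entry, on the channel floor (station frame 0, 50, 74 mm). The guide, from here to the exit, is 28 mm wide and 30 mm high inside, outside 40 mm wide, with a 4 mm roof slotted 12 mm wide along the middle. Before it, from y = 75 to 50 mm, 9 mm high walls narrow from 33 to 28 mm
- trough_rear (a point): middle of the trough's open rear end, on the channel floor (station frame 0, 260, 74 mm). The open trough for loading runs from here to y = 75 mm, 33 mm wide inside, walls 6 mm thick and 9 mm high; it takes four offcuts end to end, lying along y. Behind it the table goes on flat to y = 300 mm
- tray (a point): centre of the inner floor (under the ridge) of the blue sheet-metal tray, 18 mm above the bench; axes parallel to the station's. Inside it is 100 mm (x) by 130 mm (y), with a sheet-metal ridge 11 mm high along the middle (y) that tips offcuts to either side; walls rise 40 mm (towards the guide), 48 mm (sides) and 60 mm (-y end) above its floor
- carriage (a joint): tray carriage, m: 0 = in the green notch, up against the feed table; grows as the tray moves along the station's -y. Notches every 0.024 from 0 to 0.096 (yellow), each with about 2.5 mm of play, then a long parking slot from 0.118 to 0.178 that it starts in, its pawl down. Stops at -0.004 and 0.178. About 1 N of friction with the release bar up
- release (a joint): height of the release bar, m: about 0 (under 0.003) = dropped, its pawl locked in a notch; over about 0.013 the pawl clears the sloped teeth; stop at 0.022. A spring and its weight press it down with 4 to 6 N, so let go of it and it falls into the nearest notch
- release_grip (a point): middle of the red release bar on the carriage: level, along the station's x, 12 x 12 mm, reaching 32 mm to -x and 65 mm to +x of this point, on rods in posts 80 mm high, 111 mm above the bench when dropped, at station y = -165 mm less the carriage joint, 92 mm from the tray's centre. Pinch it from above across the station's y. The tray's wall beside it ends 33 mm lower
- green_notch (a point): the green-painted notch of the toothed rack along the slide bed's +x side: the pawl sits here when the carriage joint is 0
- yellow_notch (a point): the yellow-painted notch of the rack: the pawl sits here when the carriage joint is 0.096
- stick: the push stick, 110 g: an orange bar 20 mm wide (x), 14 mm high, 180 mm long (y), its flat nose 110 mm from the origin towards -y, its tail 70 mm towards +y, with an upright wooden handle on it, 20 mm (x) by 34 mm (y), up to 75 mm above the underside. Origin on the underside below the handle's centre. Starts lying in the stick rest
- stick_nose (a point): middle of the push stick's nose face, 7 mm above its underside
- stick_rest: the stick's fixed grey rest: an open-ended cradle, 6 mm base plate, 170 mm long along y, 34 mm wide inside between side walls standing 8 mm above the plate. Origin on the bench below where the stick's origin belongs; the stick lies in it with the same axes, its nose towards the rest's -y, its underside 6 mm above the bench
- offcut1: a mild steel square-tube offcut, 40 mm long (its x axis) and 25 x 25 mm across (2 mm wall), 65 g; origin at its centre; lies on the bench left of the stick rest, between the robot and the station. Two to four of the four offcuts are there in a run; an absent one has no pose
- offcut2: another such offcut, as offcut1 (may be absent)
- offcut3: another such offcut, as offcut1 (may be absent)
- offcut4: another such offcut, as offcut1 (may be absent)
- big_tube: a steel tube standing on the bench behind the station, 72 mm wide, 100 mm tall; leave alone
- spray: a white bottle with a blue cap behind the station, 64 mm wide, 130 mm tall; leave alone
- disc: an aluminium disc, 56 mm wide, 6 mm thick, flat on the bench; leave alone
- scrap_plate: a dark steel plate 60 x 40 x 6 mm, flat on the bench; leave alone
- hammer: a hammer lying at the left; leave alone
- chip_brush: a brush lying at the right; leave alone
- tip_jar: an amber jar with a red lid at the right, 60 mm wide, 80 mm tall; leave alone
Not all that is in view belongs to the job. What is shaped like the stick_rest but purple is not meant.

How it is judged:
By the outcome, as a careful person would: the job done as asked, in the order asked, and still so for the second after the job is handed in, with the robot touching nothing.
Of offcut1, offcut2, offcut3, offcut4 only 2 to 4 are there at a start; the rules pass over those that are not, and their reading is None.
At some moment in a run one of offcut1, offcut2, offcut3, offcut4 may be knocked a few centimetres aside while the robot is not near it.
It also fails if it takes over 210 s, if anything falls off the work surface, if the arm or the gripper's body presses on something with over 40 N, if the wrist force passes 120 N, or if a joint passes its speed limit or range.

## Robot

A 6-joint arm with a two-finger parallel gripper is mounted at the origin on the work surface. World frame = base frame: x ahead of the robot, y to its left, z up, the work surface at z = 0. Lengths are in m, angles in degrees, forces in N, time in s.
With the tool pointing down it reaches from about 0.25 to 0.725 m from the base axis. Payload 9.7 kg.
Tool frame: the origin (TCP) lies midway between the tips of the shut fingers; the grasp point (between the pads) lies bot.grasp_offset behind it (bot.grasp_offset is the distance from the TCP to the grasp point, in m); x points along the fingers, y is the direction in which the jaws open and shut, and the axes are right-handed (so a half turn about x gives the same grasp; the last joint's range is limited). The gripper opens to 85 mm and grips with 20 to 120 N. Pads are 22 mm wide; open, the fingers measure 114 mm over their backs; the gripper's body (76 mm by 85 mm) begins 54 mm behind the grasp point. The pads swing forward as they close: fully open they stand 13 mm farther back than shut.
Start: joints at [-75.974, 4.979, 10.078, 95.1, 0, 90], TCP at [0.133, -0.534, 0.231] pointing down, gripper open.
Joint ranges: [-179.16, 179.16], [-48.56, 103.87], [-65.8, 70.77], [-126.05, 130.52], [-82.76, 87.17], [-180, 180]. Speed limits (degrees/s): [127.2, 127.2, 147.25, 180, 180, 180].

## Interface

Orientations are given as [roll, pitch, yaw] about the fixed x, y, z axes, in that order (R = Rz(yaw) Ry(pitch) Rx(roll)).
In Python, from workcell import status, camera, bot gives the robot as it stands.
- The arm moves only by the shell command python3 -m jog 'ROWS' [OPENING] [FORCE]. ROWS is text: rows parted by semicolons, each of 4 numbers parted by spaces: the shift along the tool's x, y, z in mm, then the turn about the tool's x in degrees. A call has exactly 8 rows; each row is the pose to reach, as a shift and turn from the pose commanded when the call began, along the tool's axes at that moment; what a row does not reach only later rows make up. A row lasts 1/8 s, in which the tool goes at most 62.5 mm and 10.7 degrees, less where a joint would pass 70% of its speed; a pose out of reach is approached as far as the arm can. A call with a gripper value outside its range is refused whole. OPENING is the opening, from 0 (shut) to 1 (fully open), set as the call begins (- or left out, the last holds). The fingers move at their own pace and stop on an object; FORCE is the grip in N (left out, the last holds). Time passes only in rows, so rows that repeat a pose let the fingers close, or fill a call up. It gives the time, the measured TCP pose, the force and the opening at its end, in the units of the state.
- status.get_obs(): the state, without advancing time (a new reading comes with each control period).
- camera(name): name is "scene" or "top" or "wrist"; returns a dict with "color" (480x640x3 uint8, red, green, blue), "vfov" (degrees; the focal length in pixels is half the picture's height over the tangent of half this angle, whatever the lens; pixels are square), "cx", "cy" (the principal point, pixels), "D" ([k1, k2, p1, p2, k3] as OpenCV has them; the pictures are not rectified), "rvec" (rotation vector, rad) and "tvec" (3), from world to camera coordinates, as OpenCV has them. Camera axes: x right, y down, z forward; pixel columns grow to the right and rows downward; lengths in m; the calibration is good to about 2 mm. A picture is of the moment at which its call begins. There is no depth.
- bot.job_done(): hands the job in, once; it reports no verdict.
The state is a dict: "time": time; "q": joint angles; "qd": joint speeds; "joint_efforts": joint torques, N m; "ee_pos": TCP position; "tcp_rot": TCP orientation; "wrist_force": force on the tool from outside, world axes, zero at the start; "torque": the same for the moment, N m; "opening": finger opening in m.
Only numpy, scipy, OpenCV 4.12 (cv2) and the standard library are available. Lean on these libraries where they do the work, as an engineer would, in place of code of your own. Each camera call takes 0.05 s, during which the arm holds its last target. There are 200 camera calls.

## Working session

There is one attempt and no reset: what is moved stays moved. The work goes in short steps, Python scripts to look and compute and a shell command to move; the robot and the scene stay as the last step left them, time stands still between calls to the robot, and variables do not carry over. Pictures are saved under pics/ and viewed, about 12 in all and at most 16, crops included, and the job is handed in when it is done.

```bash
ls; mkdir -p pics; python3 - <<'E'
from workcell import status, camera, bot
import cv2
o=status.get_obs();print(o['time'],o['ee_pos'],o['tcp_rot'],o['opening'],bot.grasp_offset)
for n in ['scene','top']:
    c=camera(n);cv2.imwrite(f'pics/{n}0.png',c['color'][:,:,::-1])
    print(n,c['vfov'],c['cx'],c['cy'],c['D'],c['rvec'],c['tvec'])
E
```

```text
pics
0.0 [ 0.13323438 -0.53337776  0.230585  ] [-89.5308431   89.92395901 104.49340592] 0.08492107157729208 0.0187
scene 52.13502262995857 318.2040659749417 243.0638023245451 [-0.1347002  0.         0.         0.         0.       ] [ 1.04105316  2.34819298 -1.0681317 ] [ 0.3690774  -0.20952521  1.77121804]
top 46.6013400803217 326.1580056411842 239.56471656075183 [0.03805772 0.         0.         0.         0.        ] [ 2.20070604 -2.1795503   0.07255271] [-0.00544102  0.56281754  1.44537764]
```

View pics/top0.png

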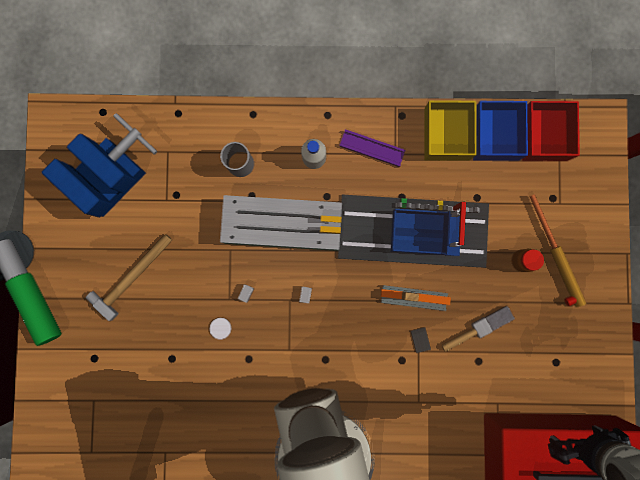

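View pics/scene0.png

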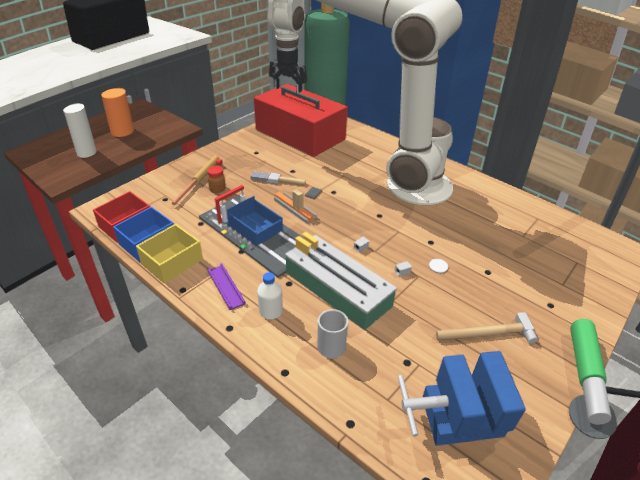

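The top view shows the station (222–488, 195–265), with the feed table on the left, the tray on the right and the red bar at (463, 222). There are two offcuts, at (245, 293) and (305, 295). The grey rest with the orange stick is at (415, 297). The purple lookalike at (371, 148) is not the one meant. Next is an enlarged crop.

```bash
python3 - <<'E'
import cv2
im=cv2.imread('pics/top0.png')[185:315,210:500]
a=cv2.resize(im[:,:145],None,fx=4,fy=4,interpolation=cv2.INTER_CUBIC)
b=cv2.resize(im[:,145:],None,fx=4,fy=4,interpolation=cv2.INTER_CUBIC)
im=cv2.resize(im,(795,356),interpolation=cv2.INTER_CUBIC)
cv2.imwrite('pics/crop1.png',im)
E
```

```text
(no output)
```

View pics/crop1.png

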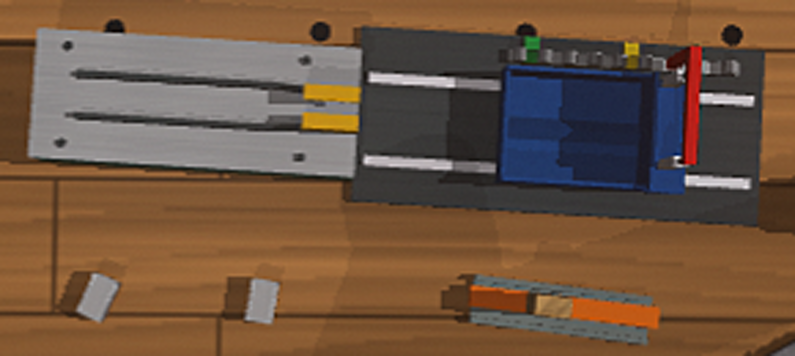

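```bash
cat > h.py <<'E'
import numpy as np, cv2
from workcell import status, camera, bot
from scipy.spatial.transform import Rotation as R
def K(c):
    f=240/np.tan(np.radians(c['vfov'])/2); return np.array([[f,0,c['cx']],[0,f,c['cy']],[0,0,1.]])
def unp(c,px,z):
    px=np.array(px,float).reshape(-1,1,2); z=np.broadcast_to(z,len(px))
    n=cv2.undistortPoints(px,K(c),np.array(c['D'])).reshape(-1,2)
    Rm=cv2.Rodrigues(np.array(c['rvec']))[0]; o=-Rm.T@c['tvec']
    d=np.c_[n,np.ones(len(n))]@Rm
    return o+d*((z-o[2])/d[:,2])[:,None]
def prj(c,P):
    return cv2.projectPoints(np.array(P,float).reshape(-1,1,3),np.array(c['rvec']),np.array(c['tvec']),K(c),np.array(c['D']))[0].reshape(-1,2)
def tcp():
    o=status.get_obs(); return o,np.array(o['ee_pos']),R.from_euler('xyz',o['tcp_rot'],degrees=True).as_matrix()
def to(target,yaw=None):
    """shift rows in tool axes (mm) from measured pose to target TCP; jaw dir"""
    o,p,M=tcp(); print('t',round(o['time'],2),'p',p.round(4),'jaw y',M[:,1].round(3),'x',M[:,0].round(3),'open',round(o['opening'],4),'F',np.round(o['wrist_force'],1))
    if target is not None: print('shift mm',(M.T@(np.array(target)-p)*1000).round(1))
def st(P,S): # station->world
    x,y,a=S;P=np.array(P,float).reshape(-1,3);c,s=np.cos(a),np.sin(a)
    return np.c_[x+c*P[:,0]-s*P[:,1],y+s*P[:,0]+c*P[:,1],P[:,2]]
E
python3 - <<'E'
from h import *
from scipy.optimize import least_squares
c=camera('top')
cr=lambda L:[(210+x/2.741,185+y/2.741) for x,y in L]
tc=unp(c,cr([(38,29),(362,48),(355,178),(30,157)]),.074)
print(tc.round(4))
print([np.linalg.norm(tc[i]-tc[(i+1)%4]).round(4) for i in range(4)])
M=[(.06,.3,.074),(.06,0,.074),(-.06,0,.074),(-.06,.3,.074)]
r=least_squares(lambda s:(st(M,s)-tc)[:,:2].ravel(),[.6,0,0]);S=r.x;print('S',S,np.degrees(S[2]),r.fun.round(4))
# slide bed corners z=.01
print('bed',unp(c,cr([(765,50),(758,228)]),.01).round(4),'pred',st([(.09,-.39,.01),(-.08,-.39,.01)],S).round(4))
print('bar',unp(c,cr([(693,45),(690,163)]),.117).round(4),'pred',st([(.065,-.165-.15,.117),(-.032,-.165-.15,.117)],S).round(4))
for L in ([(93,272),(118,282),(102,320),(77,310)],[(248,278),(279,280),(274,322),(245,318)]):
    w=unp(c,cr(L),.025);print('off',w.mean(0).round(4),(w[0]-w[3]).round(4),(w[1]-w[0]).round(4))
print('handle top',unp(c,cr([(536,295),(573,297),(571,317),(534,314)]),.081).round(4))
print('stick bar end/nose',unp(c,cr([(659,305),(657,328)]),.02).round(4))
E
```

```text
[[ 0.6684  0.2603  0.074 ]
 [ 0.6538 -0.0393  0.074 ]
 [ 0.5334 -0.0338  0.074 ]
 [ 0.5498  0.2651  0.074 ]]
[np.float64(0.3), np.float64(0.1206), np.float64(0.2994), np.float64(0.1186)]
S [ 0.59374907 -0.03674146 -0.05063353] -2.9010876332976734 [ 0.0005 -0.0004 -0.0001 -0.0005  0.0005  0.0001 -0.0008  0.0008]
bed [[ 0.6638 -0.43    0.01  ]
 [ 0.4922 -0.4218  0.01  ]] pred [[ 0.6639 -0.4308  0.01  ]
 [ 0.4941 -0.4222  0.01  ]]
bar [[ 0.6536 -0.3343  0.117 ]
 [ 0.5477 -0.3311  0.117 ]] pred [[ 0.6427 -0.3546  0.117 ]
 [ 0.5458 -0.3497  0.117 ]]
off [0.4215 0.2077 0.025 ] [ 0.0359 -0.0144  0.    ] [-0.0092 -0.0238  0.    ]
off [0.4196 0.0525 0.025 ] [ 0.0377 -0.0024  0.    ] [-0.0016 -0.0294  0.    ]
handle top [[ 0.4281 -0.1993  0.081 ]
 [ 0.4266 -0.2329  0.081 ]
 [ 0.4085 -0.231   0.081 ]
 [ 0.4108 -0.1974  0.081 ]]
stick bar end/nose [[ 0.4181 -0.3246  0.02  ]
 [ 0.3964 -0.3226  0.02  ]]
```

```bash
python3 - <<'E'
from h import *
S=[.59375,-.03674,-.05063]
_,p,M=tcp();print(M.round(3))
b=st([(0.005,-.165-.131,.25)],S)[0];print(b);to(b)
E
```

```text
[[-0.     0.242 -0.97 ]
 [ 0.001 -0.97  -0.242]
 [-1.    -0.001  0.   ]]
[ 0.58376351 -0.33261374  0.25      ]
t 0.15 p [ 0.1333 -0.5334  0.2307] jaw y [ 0.242 -0.97  -0.001] x [-0.     0.001 -1.   ] open 0.0853 F [-0.9  0.6 -0.2]
shift mm [ -19.2  -85.6 -485.7]
```

```bash
python3 -m jog '-5 -10 -60 3;-10 -20 -120 6;-15 -30 -180 9;-20 -42 -240 12;-20 -53 -300 15;-20 -64 -360 16.9;-20 -74 -420 16.9;-20 -85 -480 16.9' 1; python3 - <<'E'
from h import *
c=camera('wrist');cv2.imwrite('pics/w1.png',c['color'][:,:,::-1])
S=[.59375,-.03674,-.05063]
to(st([(0.005,-.165-.131,.092)],S)[0])
for j in (.12,.13,.14): print(j,prj(c,st([(.065,-.165-j,.117),(0,-.165-j,.117),(-.032,-.165-j,.117)],S)).round(0).tolist())
E
```

```text
time: 1.15
ee_pos: [0.58, -0.3337, 0.251]
tcp_rot: [-2.6, 90.0, 174.6]
wrist_force: [0.4, -0.7, 0.1]
opening: 0.0857
t 1.2 p [ 0.5854 -0.3299  0.2482] jaw y [-0.046 -0.999 -0.003] x [-0.001  0.003 -1.   ] open 0.0854 F [ 1.7  2.7 -1.5]
shift mm [156.2   3.2   1.4]
0.12 [[303.0, 135.0], [304.0, 227.0], [305.0, 268.0]]
0.13 [[318.0, 135.0], [318.0, 227.0], [318.0, 268.0]]
0.14 [[333.0, 135.0], [332.0, 227.0], [332.0, 268.0]]
```

View pics/w1.png

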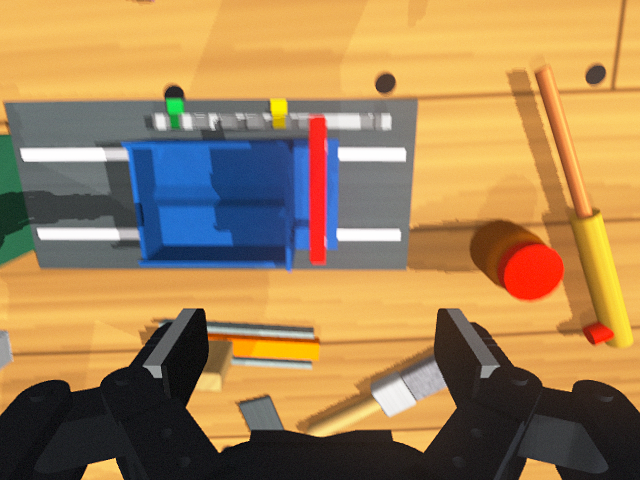

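The wrist view shows the red bar at u≈318, v 117–264, so the carriage joint is about 0.130. The gripper is straddling it in y.

```bash
python3 -m jog '40 0 0 0;80 0 0 0;115 0 0 0;135 0 0 0;148 0 0 0;157 0 0 0;157 0 0 0;157 0 0 0' 1; python3 - <<'E'
from h import *
S=[.59375,-.03674,-.05063]
to(st([(0.005,-.165-.130,.0925)],S)[0])
E
```

```text
time: 2.2
ee_pos: [0.5787, -0.335, 0.0952]
tcp_rot: [151.3, 89.9, -31.6]
wrist_force: [0.4, -0.8, -0.4]
opening: 0.0854
t 2.2 p [ 0.5787 -0.335   0.0952] jaw y [-0.05  -0.999  0.001] x [ 0.001 -0.001 -1.   ] open 0.0854 F [ 0.4 -0.8 -0.4]
shift mm [ 2.7 -3.7 -4.9]
```

```bash
python3 -m jog '2 -3 -3 0;2 -3 -3 0;2 -3 -3 0;2 -3 -3 0;2 -3 -3 0;2 -3 -3 0;2 -3 -3 0;2 -3 -3 0' 0 60; python3 -m jog '-4 0 0 0;-8 0 0 0;-12 0 0 0;-16 0 0 0;-18 0 0 0;-18 0 0 0;-18 0 0 0;-18 0 0 0' - ; python3 - <<'E'
from h import *
S=[.59375,-.03674,-.05063]
to(st([(0.005,-.165,.11)],S)[0])
E
```

```text
time: 3.2
ee_pos: [0.5815, -0.332, 0.0925]
tcp_rot: [144.0, 90.0, -38.9]
wrist_force: [-0.3, 0.1, 2.7]
opening: 0.011
time: 4.2
ee_pos: [0.5815, -0.3319, 0.1101]
tcp_rot: [-35.4, 90.0, 141.7]
wrist_force: [1.7, -0.8, -5.3]
opening: 0.0108
t 4.2 p [ 0.5815 -0.3319  0.1101] jaw y [-0.05  -0.999 -0.   ] x [-0.  0. -1.] open 0.0108 F [ 1.7 -0.8 -5.3]
shift mm [ 1.000e-01 -1.304e+02 -2.400e+00]
```

```bash
python3 -m jog '0 -15 0 0;0 -40 0 0;0 -65 0 0;0 -90 0 0;0 -110 0 0;0 -122 0 0;0 -130 0 0;0 -130 0 0'; python3 - <<'E'
from h import *
S=[.59375,-.03674,-.05063]
to(st([(0.003,-.165,.11)],S)[0])
c=camera('top');cv2.imwrite('pics/t2.png',c['color'][:,:,::-1])
E
```

```text
time: 5.2
ee_pos: [0.5884, -0.2012, 0.1104]
tcp_rot: [-133.9, 90.0, 43.2]
wrist_force: [5.1, 0.3, -4.9]
opening: 0.0106
t 5.2 p [ 0.5884 -0.2012  0.1104] jaw y [-0.049 -0.999 -0.001] x [ 0.001  0.001 -1.   ] open 0.0106 F [ 5.1  0.3 -4.9]
shift mm [ 0.4  0.5 -0. ]
```

```bash
python3 -m jog '4 0 0 0;8 0 0 0;12 0 0 0;15 0 0 0;17 0 0 0;17 0 0 0;17 0 0 0;17 0 0 0'; python3 -m jog '0 0 0 0;0 0 0 0;0 0 0 0;0 0 0 0;0 0 0 0;-20 0 0 0;-60 0 0 0;-110 0 0 0' 0.6;  python3 - <<'E'
from h import *
S=[.59375,-.03674,-.05063]
c=camera('wrist');cv2.imwrite('pics/w3.png',c['color'][:,:,::-1])
for j in (-.004,0,.004): print(j,prj(c,st([(.065,-.165-j,.117),(0,-.165-j,.117),(-.032,-.165-j,.117)],S)).round(0).tolist())
to(None)
E
```

```text
time: 6.25
ee_pos: [0.5883, -0.2021, 0.0932]
tcp_rot: [-154.2, 90.0, 22.9]
wrist_force: [5.1, 1.1, -3.5]
opening: 0.0109
time: 7.25
ee_pos: [0.5875, -0.2019, 0.2036]
tcp_rot: [-15.7, 89.9, 161.4]
wrist_force: [0.8, -0.1, 0.6]
opening: 0.051
-0.004 [[314.0, 141.0], [314.0, 249.0], [315.0, 296.0]]
0 [[321.0, 141.0], [321.0, 249.0], [321.0, 296.0]]
0.004 [[328.0, 141.0], [327.0, 249.0], [327.0, 296.0]]
t 7.3 p [ 0.5889 -0.2025  0.2117] jaw y [-0.05  -0.999  0.002] x [ 0.007 -0.002 -1.   ] open 0.0512 F [-1.9  0.6  4.9]
```

View pics/w3.png

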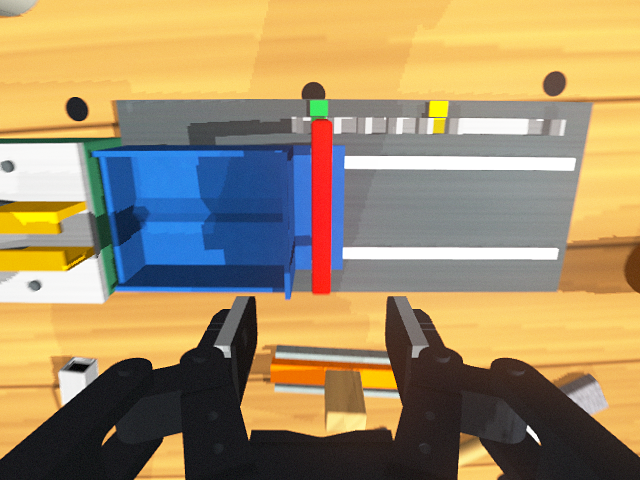

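The bar is at u≈321 in line with the green notch at (319, 108). The carriage joint is about 0, and the tray stands against the table. Next I pick the nearer offcut.

```bash
python3 -m jog '0 -40 30 0;0 -82 60 0;0 -123 90 0;0 -164 120 0;0 -205 150 0;0 -246 181 0;0 -246 181 0;0 -246 181 0' 0.75; python3 - <<'E'
from h import *
c=camera('wrist');cv2.imwrite('pics/w4.png',c['color'][:,:,::-1])
to([.4196,.0525,.012]);print(prj(c,[.4196,.0525,.025]),status.get_obs()['q'])
E
```

```text
time: 8.3
ee_pos: [0.42, 0.0092, 0.2034]
tcp_rot: [-90.2, 88.2, 89.9]
wrist_force: [-0.1, -0.6, 0.6]
opening: 0.0643
t 8.35 p [0.4202 0.009  0.2033] jaw y [ 0.001 -0.999 -0.032] x [-0.     0.032 -0.999] open 0.0639 F [ 0.  -0.7 -0.3]
shift mm [192.6 -37.3   0.5]
[[276.49341299 211.19329157]] [-2.41335626e-02 -1.31859762e+01 -1.01647851e+01  9.30447244e+01
  1.84627990e+00  1.79942377e+02]
```

View pics/w4.png

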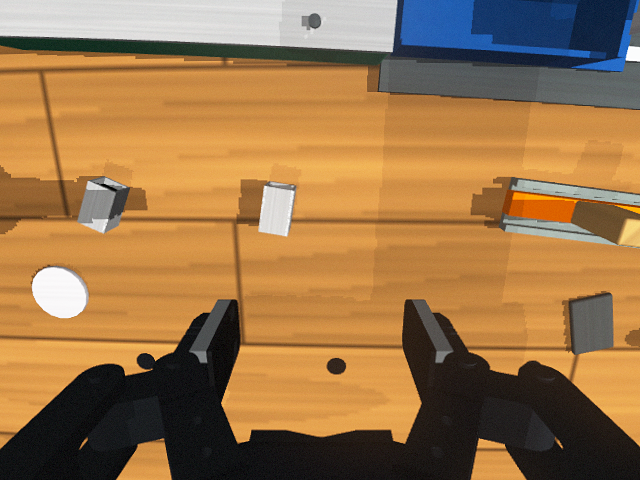

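Offcut B is at (277, 208), as predicted at (276, 211). Offcut A is at (103, 203), the disc at (60, 291), and the rest with the stick at the right. Joint 6 is at its limit, so I'll use the half-turned grasp.

```bash
python3 - <<'E'
from h import *
c=camera('wrist')
w=unp(c,[(264,184),(297,188),(290,236),(259,231)],.025);print(w.round(4),w.mean(0).round(4))
for i in range(4):print((w[i]-w[(i+1)%4]).round(4))
E
python3 -m jog '0 0 0 -10;0 -10 0 -20;0 -20 0 -30;0 -30 0 -40;0 -37 0 -50;0 -37 0 -60;0 -37 0 -70;0 -37 0 -80' 
python3 -m jog '0 0 0 -10;0 0 0 -20;0 0 0 -30;0 0 0 -40;0 0 0 -50;0 0 0 -60;0 0 0 -70;0 0 0 -80'
python3 - <<'E'
from h import *
to([.4196,.0525,.012]);print(status.get_obs()['q'])
E
```

```text
[[0.4427 0.0619 0.025 ]
 [0.4395 0.0347 0.025 ]
 [0.398  0.0414 0.025 ]
 [0.4022 0.068  0.025 ]] [0.4206 0.0515 0.025 ]
[0.0032 0.0272 0.    ]
[ 0.0415 -0.0068  0.    ]
[-0.0042 -0.0265  0.    ]
[-0.0405  0.0061  0.    ]
time: 9.4
ee_pos: [0.4202, 0.0459, 0.2041]
tcp_rot: [-167.7, 88.1, 92.7]
wrist_force: [-0.2, -0.7, -0.3]
opening: 0.0639
time: 10.4
ee_pos: [0.4202, 0.0459, 0.2042]
tcp_rot: [112.2, 88.1, 92.6]
wrist_force: [-0.5, 0.7, 0.1]
opening: 0.0639
t 10.4 p [0.4202 0.0459 0.2042] jaw y [0.337 0.941 0.03 ] x [-0.001  0.032 -0.999] open 0.0639 F [-0.5  0.7  0.1]
shift mm [192.3   0.3  -0.4]
[  4.98360548 -12.94475304  -9.86943171  92.99741765   1.85026373
  24.65150181]
```

```bash
python3 -m jog '40 0 0 -5;80 0 0 -10.7;120 0 0 -10.7;140 0 0 -10.7;140 0 0 -10.7;140 0 0 -10.7;140 0 0 -10.7;140 0 0 -10.7' 
python3 - <<'E'
from h import *
c=camera('wrist');cv2.imwrite('pics/w5.png',c['color'][:,:,::-1])
to([.4206,.0515,.010]);
E
```

```text
time: 11.4
ee_pos: [0.4199, 0.0508, 0.0653]
tcp_rot: [98.6, 88.1, 89.4]
wrist_force: [0.5, 0.0, -0.0]
opening: 0.0642
t 11.45 p [0.4198 0.0508 0.0651] jaw y [0.161 0.986 0.032] x [ 0.     0.033 -0.999] open 0.064 F [-0.4  0.  -0.2]
shift mm [55.1 -1.   1. ]
```

View pics/w5.png

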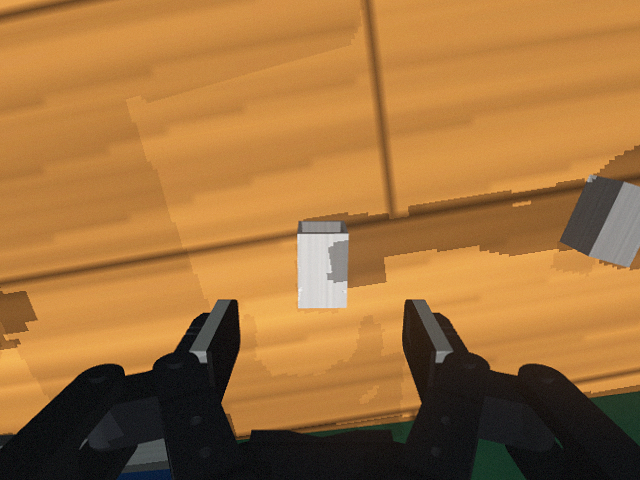

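The offcut is squarely aligned between the pads, centred at (322, 270). Next: grip, lift and turn.

```bash
python3 -m jog '25 0 0 0;45 0 0 0;55 0 0 0;55 0 0 0;55 0 0 0;55 0 0 0;55 0 0 0;55 0 0 0' 
python3 -m jog '0 0 0 0;0 0 0 0;0 0 0 0;0 0 0 0;0 0 0 0;0 0 0 0;0 0 0 0;0 0 0 0' 0 50
python3 -m jog '-30 0 0 0;-80 0 0 0;-130 0 0 0;-150 0 0 10;-150 0 0 20;-150 0 0 30;-150 0 0 40;-150 0 0 50'
python3 -m jog '0 0 0 10;0 0 0 20;0 0 0 30;0 0 0 33.6;0 0 0 33.6;0 0 0 33.6;0 0 0 33.6;0 0 0 33.6'
python3 - <<'E'
from h import *
S=[.59375,-.03674,-.05063]
to(st([(0,.098,.084)],S)[0]); to(st([(0,.098,.15)],S)[0])
E
```

```text
time: 12.45
ee_pos: [0.4195, 0.0526, 0.0098]
tcp_rot: [100.1, 88.1, 90.9]
wrist_force: [-0.6, 0.3, 0.2]
opening: 0.064
time: 13.45
ee_pos: [0.4196, 0.0526, 0.0099]
tcp_rot: [99.8, 88.1, 90.6]
wrist_force: [-0.3, 0.0, 4.7]
opening: 0.0239
time: 14.45
ee_pos: [0.4193, 0.0478, 0.1589]
tcp_rot: [152.9, 88.1, 93.4]
wrist_force: [-0.6, -0.8, -0.7]
opening: 0.0242
time: 15.45
ee_pos: [0.4195, 0.0478, 0.1595]
tcp_rot: [-175.6, 88.1, 91.5]
wrist_force: [0.3, 0.1, -0.1]
opening: 0.0234
t 15.45 p [0.4195 0.0478 0.1595] jaw y [ 0.999 -0.049 -0.002] x [-0.001  0.033 -0.999] open 0.0234 F [ 0.3  0.1 -0.1]
shift mm [ 75.7 178.5 -19.7]
t 15.45 p [0.4195 0.0478 0.1595] jaw y [ 0.999 -0.049 -0.002] x [-0.001  0.033 -0.999] open 0.0234 F [ 0.3  0.1 -0.1]
shift mm [  9.8 178.4 -21.8]
```

```bash
python3 -m jog '0 40 -5 0;5 80 -10 0;10 120 -16 0;10 160 -22 0;10 178 -22 0;10 178 -22 0;10 178 -22 0;10 178 -22 0'
python3 - <<'E'
from h import *
S=[.59375,-.03674,-.05063]
c=camera('wrist');cv2.imwrite('pics/w6.png',c['color'][:,:,::-1])
to(st([(0,.098,.0855)],S)[0])
E
```

```text
time: 16.45
ee_pos: [0.5978, 0.0612, 0.1502]
tcp_rot: [-176.3, 88.1, 90.8]
wrist_force: [0.0, -0.3, 0.2]
opening: 0.0237
t 16.5 p [0.5979 0.0612 0.1503] jaw y [ 0.999 -0.049 -0.002] x [-0.     0.033 -0.999] open 0.0233 F [-0.9  0.  -1.6]
shift mm [64.7  1.   2.2]
```

View pics/w6.png

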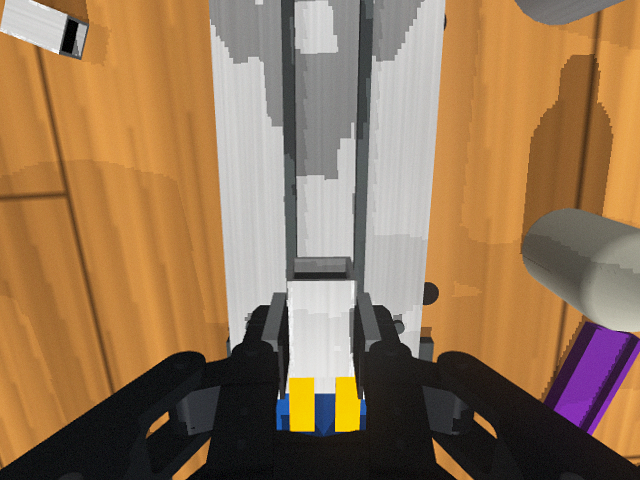

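```bash
python3 - <<'E'
from h import *
S=[.59375,-.03674,-.05063]
c=camera('wrist');o,p,M=tcp()
print(prj(c,st([(0,.13,.074),(0,.2,.074),(-.0165,.2,.074),(.0165,.2,.074)],S)),c['cx'])
print(prj(c,[p,p-.0187*M[:,0],p-.01*M[:,0]-.02*M[:,2]]))
g=cv2.imread('pics/w6.png')[[60,150,200,230]].sum(2);print(g[:,280:380].tolist())
E
```

```text
[[321.39224498 201.32754621]
 [321.42774776  69.88263816]
 [290.02124197  69.92708874]
 [352.83832545  69.91547593]] 320.8409128322204
[[319.5949539  313.14492389]
 [319.48494362 338.15498188]
 [319.41348835 277.4111401 ]]
[[429, 377, 215, 179, 192, 182, 191, 200, 191, 180, 198, 237, 275, 242, 190, 295, 391, 367, 380, 366, 364, 367, 372, 366, 369, 371, 392, 417, 411, 427, 426, 440, 427, 419, 416, 408, 417, 434, 443, 442, 430, 421, 417, 417, 438, 436, 419, 421, 432, 416, 409, 406, 419, 425, 425, 414, 403, 411, 416, 417, 427, 418, 410, 420, 430, 422, 418, 417, 401, 407, 410, 408, 407, 408, 421, 418, 425, 421, 197, 137, 189, 196, 194, 188, 195, 191, 206, 200, 190, 198, 185, 203, 579, 567, 575, 584, 348, 369, 361, 354], [592, 605, 624, 477, 215, 178, 204, 203, 186, 198, 188, 177, 194, 192, 180, 164, 306, 366, 359, 353, 356, 357, 351, 344, 349, 347, 387, 415, 395, 396, 400, 389, 403, 406, 405, 402, 408, 418, 428, 412, 417, 392, 388, 402, 413, 416, 402, 404, 414, 397, 407, 399, 411, 400, 402, 399, 383, 547, 607, 601, 605, 610, 604, 613, 603, 615, 590, 580, 582, 595, 595, 589, 590, 599, 624
[... 431 characters left out ...]
2, 615, 615, 612, 607, 611, 601, 605, 612, 612, 610, 612, 464, 403, 310, 181, 236, 276, 270, 263, 272, 277, 275, 280, 262, 271, 232, 502, 576, 556, 565, 572, 570, 574, 565, 592, 603, 614, 616, 589], [604, 596, 591, 603, 621, 419, 244, 257, 264, 270, 259, 258, 258, 257, 270, 237, 198, 498, 582, 563, 564, 550, 559, 560, 557, 551, 559, 595, 600, 597, 615, 604, 612, 598, 591, 604, 606, 605, 617, 626, 611, 601, 598, 594, 613, 610, 612, 627, 608, 616, 609, 598, 605, 622, 627, 602, 604, 613, 612, 616, 617, 617, 617, 622, 622, 609, 601, 616, 616, 622, 613, 616, 621, 443, 195, 236, 269, 260, 265, 268, 272, 268, 279, 276, 263, 308, 528, 570, 567, 566, 573, 576, 565, 555, 591, 609, 624, 608, 601, 605]]
```

Trough walls are at u 284–296 and 355–367, so the channel centre is about 2 mm to +x of the estimate. I'll correct by 2.8 mm and place the offcut.

```bash
python3 -m jog '20 2.8 2 0;40 2.8 2 0;52 2.8 2 0;58 2.8 2 0;62 2.8 2 0;65 2.8 2 0;65 2.8 2 0;65 2.8 2 0'
python3 -m jog '0 0 0 0;0 0 0 0;0 0 0 0;0 0 0 0;0 0 0 0;0 0 0 0;0 0 0 0;0 0 0 0' 0.55
python3 -m jog '-20 0 0 0;-70 0 0 0;-110 0 0 0;-110 0 0 0;-110 0 0 0;-110 0 0 0;-110 0 0 0;-110 0 0 0' 0.75
python3 - <<'E'
from h import *
c=camera('wrist');cv2.imwrite('pics/w7.png',c['color'][:,:,::-1])
c=camera('top');cv2.imwrite('pics/t7.png',c['color'][:,:,::-1])
to(None)
E
```

```text
time: 17.55
ee_pos: [0.6012, 0.0612, 0.0851]
tcp_rot: [-176.6, 88.1, 90.6]
wrist_force: [-0.0, -0.0, -0.5]
opening: 0.0239
time: 18.55
ee_pos: [0.601, 0.0612, 0.0848]
tcp_rot: [-175.7, 88.1, 91.5]
wrist_force: [-0.6, 0.1, -0.5]
opening: 0.0472
time: 19.55
ee_pos: [0.6009, 0.0576, 0.1942]
tcp_rot: [-174.2, 88.1, 93.0]
wrist_force: [-0.5, -0.3, -0.1]
opening: 0.0643
t 19.65 p [0.6011 0.0576 0.1945] jaw y [ 0.999 -0.049 -0.003] x [-0.001  0.032 -0.999] open 0.0645 F [ 0.1 -0.3  0.8]
```

View pics/w7.png

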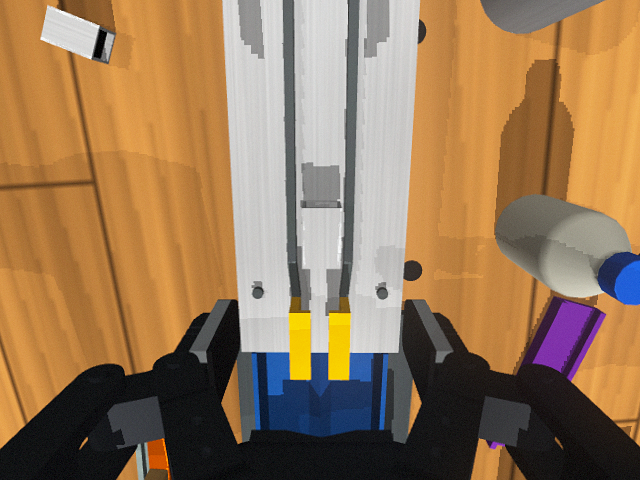

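The offcut is seated in the trough at (321, 235), centred between the walls. Offcut A is at (78, 33).

```bash
python3 - <<'E'
from h import *
a=cv2.imread('pics/top0.png').astype(int);b=cv2.imread('pics/t7.png').astype(int)
print('diff near A',np.abs(a-b)[280:305,233:258].mean())
c=camera('wrist')
w=unp(c,[(53,7),(108,27),(96,60),(41,41)],.025);print(w.round(4),w.mean(0))
print(np.linalg.norm(w[0]-w[1]),np.linalg.norm(w[1]-w[2]))
to([.4215,.2077,.07])
E
```

```text
diff near A 4.966933333333333
[[0.4133 0.2273 0.025 ]
 [0.4522 0.2108 0.025 ]
 [0.439  0.1888 0.025 ]
 [0.3993 0.205  0.025 ]] [0.42593663 0.20797979 0.025     ]
0.04220928063987111 0.02561053324760343
t 19.7 p [0.6011 0.0576 0.1946] jaw y [ 0.999 -0.049 -0.003] x [-0.001  0.033 -0.999] open 0.0643 F [ 0.7 -0.6  0.3]
shift mm [ 129.6 -186.5 -136.9]
```

```bash
python3 -m jog '0 -40 -30 -10;10 -80 -60 -20;20 -120 -90 -30;40 -160 -120 -40;60 -184 -137 -50;80 -184 -137 -60;110 -184 -137 -70;126 -184 -137 -70' 
python3 - <<'E'
from h import *
c=camera('wrist');cv2.imwrite('pics/w8.png',c['color'][:,:,::-1])
to([.424,.2078,.010])
E
```

```text
time: 20.7
ee_pos: [0.4235, 0.2075, 0.0724]
tcp_rot: [116.2, 88.2, 93.3]
wrist_force: [0.0, -0.2, 0.7]
opening: 0.0638
t 20.75 p [0.4229 0.2072 0.0709] jaw y [0.392 0.92  0.027] x [-0.004  0.031 -1.   ] open 0.0642 F [ 0.1 -0.6 -1.9]
shift mm [60.8 -0.7  1.7]
```

View pics/w8.png

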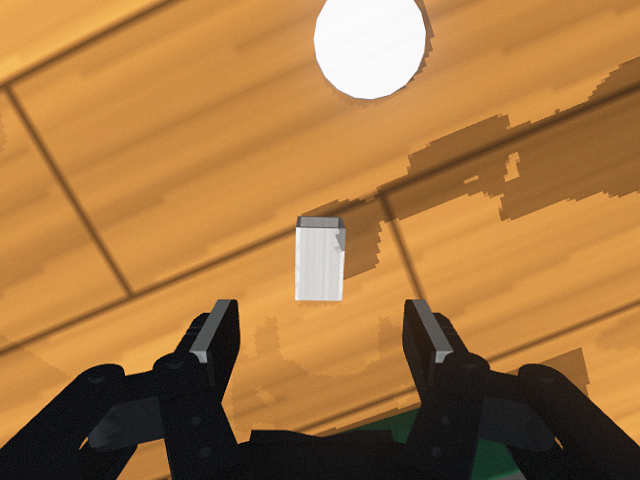

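Offcut A is aligned and centred at (320, 263). I'll grip and lift it, then turn back.

```bash
python3 -m jog '25 0 0 0;45 0 0 0;56 0 0 0;59.5 0 0 0;59.5 0 0 0;59.5 0 0 0;59.5 0 0 0;59.5 0 0 0' 
python3 -m jog '0 0 0 0;0 0 0 0;0 0 0 0;0 0 0 0;0 0 0 0;0 0 0 0;0 0 0 0;0 0 0 0' 0 50
python3 -m jog '-30 0 0 0;-80 0 0 10;-130 0 0 20;-150 0 0 30;-150 0 0 40;-150 0 0 50;-150 0 0 60;-150 0 0 70'
python3 - <<'E'
from h import *
S=[.5957,-.03674,-.05063]
to(st([(0,.143,.0855)],S)[0]); to(st([(0,.143,.155)],S)[0])
E
```

```text
time: 21.75
ee_pos: [0.4241, 0.2096, 0.0145]
tcp_rot: [113.6, 88.1, 90.8]
wrist_force: [0.8, 0.7, 0.5]
opening: 0.0641
time: 22.75
ee_pos: [0.4242, 0.2096, 0.0145]
tcp_rot: [113.5, 88.1, 90.6]
wrist_force: [0.0, -0.3, 5.4]
opening: 0.0237
time: 23.75
ee_pos: [0.4238, 0.2045, 0.1634]
tcp_rot: [-173.2, 88.2, 93.6]
wrist_force: [-0.0, -0.2, -1.2]
opening: 0.0238
t 23.75 p [0.4238 0.2045 0.1634] jaw y [ 0.998 -0.055 -0.004] x [-0.002  0.032 -0.999] open 0.0238 F [-0.  -0.2 -1.2]
shift mm [ 74.4 184.6  90.8]
t 23.75 p [0.4238 0.2045 0.1634] jaw y [ 0.998 -0.055 -0.004] x [-0.002  0.032 -0.999] open 0.0238 F [-0.  -0.2 -1.2]
shift mm [  4.9 184.3  88.6]
```

```bash
python3 -m jog '0 50 24 0;2 100 48 0;5 150 72 0;5 184 88 0;5 184 88 0;5 184 88 0;5 184 88 0;5 184 88 0'
python3 - <<'E'
from h import *
S=[.5957,-.03674,-.05063]
c=camera('wrist');cv2.imwrite('pics/w9.png',c['color'][:,:,::-1])
to(st([(0,.143,.090)],S)[0])
E
```

```text
time: 24.75
ee_pos: [0.603, 0.1084, 0.1563]
tcp_rot: [-176.5, 88.1, 90.7]
wrist_force: [-0.3, 0.6, -0.1]
opening: 0.0236
t 24.8 p [0.6031 0.1083 0.1563] jaw y [ 0.999 -0.049 -0.002] x [-0.     0.033 -0.999] open 0.0235 F [-0.1  0.1  0.4]
shift mm [66.2  0.   4.4]
```

View pics/w9.png

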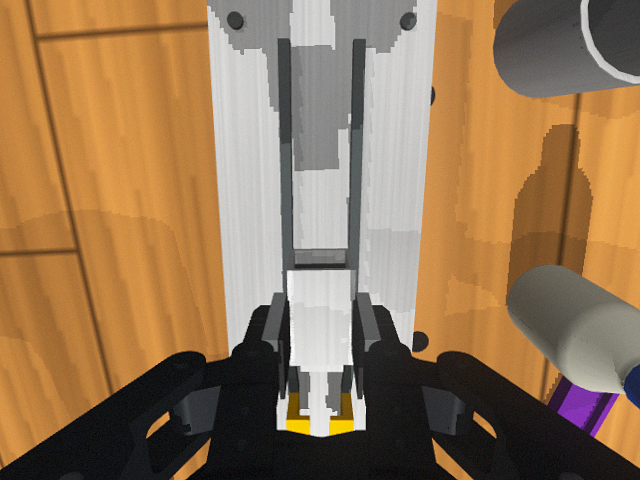

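```bash
python3 -m jog '20 0.5 2 0;40 0.5 2 0;52 0.5 2 0;58 0.5 2 0;62 0.5 2 0;66 0.5 2 0;66 0.5 2 0;66 0.5 2 0'
python3 -m jog '0 0 0 0;0 0 0 0;0 0 0 0;0 0 0 0;0 0 0 0;0 0 0 0;0 0 0 0;0 0 0 0' 0.55
python3 -m jog '-20 0 0 0;-70 0 0 0;-110 0 0 0;-110 0 0 0;-110 0 0 0;-110 0 0 0;-110 0 0 0;-110 0 0 0' 0.75
python3 - <<'E'
from h import *
c=camera('wrist');cv2.imwrite('pics/w10.png',c['color'][:,:,::-1])
to([.4185,-.2151,.2])
E
```

```text
time: 25.8
ee_pos: [0.604, 0.108, 0.0901]
tcp_rot: [-176.4, 88.1, 90.8]
wrist_force: [-0.0, -0.1, -0.5]
opening: 0.0239
time: 26.8
ee_pos: [0.6039, 0.108, 0.0898]
tcp_rot: [-175.7, 88.1, 91.4]
wrist_force: [-0.4, 0.3, 0.1]
opening: 0.0469
time: 27.8
ee_pos: [0.6038, 0.1044, 0.1992]
tcp_rot: [-174.2, 88.1, 92.9]
wrist_force: [-0.0, -0.1, 0.5]
opening: 0.0641
t 27.85 p [0.6038 0.1044 0.1994] jaw y [ 0.999 -0.049 -0.003] x [-0.001  0.032 -0.999] open 0.0641 F [-0.4 -1.1  0.1]
shift mm [ -10.7 -169.3  328.1]
```

View pics/w10.png

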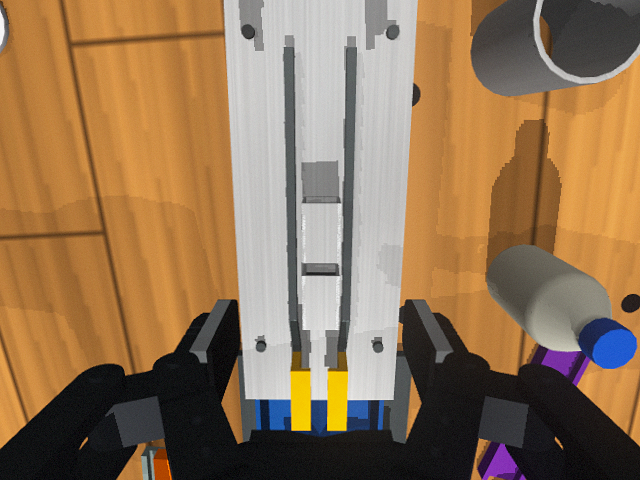

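Both offcuts sit in the trough, at (322, 236) and (321, 300), with the guide clear. Next, the stick.

```bash
python3 -m jog '0 -30 60 0;0 -60 120 0;0 -90 180 3;0 -120 240 3;0 -150 300 3;0 -169 328 3;0 -169 328 3;0 -169 328 3' 
python3 - <<'E'
from h import *
c=camera('wrist');cv2.imwrite('pics/w11.png',c['color'][:,:,::-1])
to([.4185,-.2151,.2])
t=camera('top');im=cv2.imread('pics/top0.png');hsv=cv2.cvtColor(im,cv2.COLOR_BGR2HSV)
m=((hsv[...,1]>190)&(hsv[...,2]>140)&(hsv[...,0]<16)&(hsv[...,0]>5)).astype(np.uint8);m[:,:370]=0;m[:285]=0;m[310:]=0;m[:,460:]=0
v,u=np.nonzero(m);w=unp(t,np.c_[u,v].astype(float),.02);l=w[w[:,1]<-.235]
print(len(u),len(l),np.polyfit(l[:,1],l[:,0],1),l[:,1].min(),np.degrees(np.arctan(np.polyfit(l[:,1],l[:,0],1)[0])))
p=np.polyfit(l[:,1],l[:,0],1);print('x at -.2151',np.polyval(p,-.2151))
g=cv2.minAreaRect(np.c_[l[:,0],l[:,1]].astype(np.float32)*1000);print(g)
print('handle proj',prj(c,[[.4185,-.2151,.081],[.4185,-.1451,.02]]))
E
```

```text
time: 28.85
ee_pos: [0.419, -0.2146, 0.1896]
tcp_rot: [-173.3, 88.1, 90.8]
wrist_force: [0.6, 0.7, 0.4]
opening: 0.0642
t 28.9 p [ 0.4193 -0.2142  0.1895] jaw y [ 0.995 -0.101 -0.004] x [-0.001  0.033 -0.999] open 0.0644 F [-0.1 -0.   0.1]
shift mm [-10.5  -0.8   0.7]
259 237 [0.10098958 0.43953383] -0.32351531050003396 5.76672511631172
x at -.2151 0.417810973231135
((410.899169921875, -282.2642822265625), (82.46675872802734, 19.218185424804688), 83.92745971679688)
handle proj [[319.74715247 240.46003656]
 [310.72936399 132.30308216]]
```

View pics/w11.png

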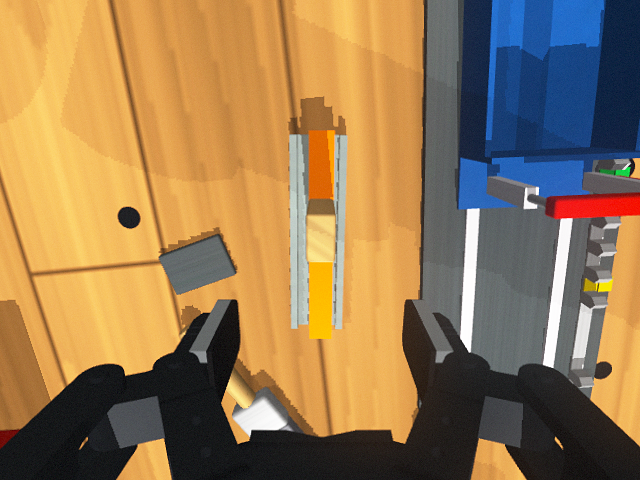

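The stick is vertical at u≈320 between the pads, with the handle top at (320, 238). The grey rest is the right one; the purple lookalike is elsewhere.

```bash
python3 -m jog '35 0 5 0;70 -1 5 0;105 -1 5 0;130 -1 5 0;143 -1 5 0;149 -1 5 0;149 -1 5 0;149 -1 5 0' 
python3 -m jog '0 0 0 0;0 0 0 0;0 0 0 0;0 0 0 0;0 0 0 0;0 0 0 0;0 0 0 0;0 0 0 0' 0 90
python3 - <<'E'
from h import *
to(None);print(status.get_obs()['torque'])
E
```

```text
time: 29.95
ee_pos: [0.4178, -0.2149, 0.0413]
tcp_rot: [-174.8, 88.2, 89.4]
wrist_force: [0.0, 0.1, 0.2]
opening: 0.0646
time: 30.95
ee_pos: [0.4174, -0.2148, 0.0407]
tcp_rot: [-173.3, 88.2, 90.8]
wrist_force: [-0.4, -0.6, 4.7]
opening: 0.019
t 30.95 p [ 0.4174 -0.2148  0.0407] jaw y [ 0.995 -0.102 -0.004] x [-0.     0.032 -0.999] open 0.019 F [-0.4 -0.6  4.7]
[-0.08569036  0.11157297 -0.05294203]
```

```bash
python3 -m jog '-5 0 0 0;-15 0 0 0;-40 0 0 0;-80 0 0 0;-120 0 0 0;-125 0 0 0;-125 0 0 -1.5;-125 0 0 -2.7' 
python3 - <<'E'
from h import *
S=[.5957,-.03674,-.05063]
to(st([(0,.295,.16)],S)[0]);print(status.get_obs()['torque'])
E
```

```text
time: 31.95
ee_pos: [0.4169, -0.2184, 0.164]
tcp_rot: [-172.3, 88.1, 94.6]
wrist_force: [0.3, 1.0, -1.9]
opening: 0.0188
t 31.95 p [ 0.4169 -0.2184  0.164 ] jaw y [ 0.999 -0.053 -0.004] x [-0.003  0.034 -0.999] open 0.0188 F [ 0.3  1.  -1.9]
shift mm [  19.5  168.3 -485.5]
[-0.0009293   0.00778642 -0.03660102]
```

```bash
python3 -m jog '0 15 -50 0;0 34 -100 0;2 52 -150 0;5 70 -200 0;8 87 -250 0;10 104 -300 0;12 122 -350 0;14 139 -400 0' 
python3 -m jog '2 15 -45 0;5 29 -85 0;5 29 -85 0;5 29 -85 0;5 29 -85 0;5 29 -85 0;5 29 -85 0;5 29 -85 0'
python3 - <<'E'
from h import *
S=[.5957,-.03674,-.05063]
to(st([(0,.295,.1117)],S)[0])
t=camera('top');cv2.imwrite('pics/t12.png',t['color'][:,:,::-1])
c=camera('wrist');cv2.imwrite('pics/w12.png',c['color'][:,:,::-1])
E
```

```text
time: 32.95
ee_pos: [0.578, 0.1749, 0.1625]
tcp_rot: [-172.1, 88.2, 94.8]
wrist_force: [1.0, -0.4, 0.2]
opening: 0.019
time: 33.95
ee_pos: [0.6117, 0.2564, 0.1619]
tcp_rot: [-175.9, 88.1, 91.0]
wrist_force: [0.2, -0.1, -0.9]
opening: 0.0191
t 33.95 p [0.6117 0.2564 0.1619] jaw y [ 0.998 -0.055 -0.002] x [-0.001  0.033 -0.999] open 0.0191 F [ 0.2 -0.1 -0.9]
shift mm [50.2 -1.   0.3]
```

```bash
python3 -m jog '15 -1 1 0;30 -1 1 0;40 -1 1 0;45 -1 1 0;48 -1 1 0;50 -1 1 0;50.5 -1 1 0;50.5 -1 1 0'
python3 - <<'E'
from h import *
S=[.5957,-.03674,-.05063]
to(st([(0,.080,.1112)],S)[0])
c=camera('scene');im=cv2.resize(c['color'][:,:,::-1][200:340,230:420],(760,560),interpolation=cv2.INTER_CUBIC);cv2.imwrite('pics/s13.png',im)
E
```

```text
time: 35.05
ee_pos: [0.6107, 0.2574, 0.1114]
tcp_rot: [-175.9, 88.1, 90.9]
wrist_force: [-0.1, -0.6, -1.2]
opening: 0.0192
t 35.05 p [0.6107 0.2574 0.1114] jaw y [ 0.999 -0.055 -0.002] x [-0.001  0.033 -0.999] open 0.0192 F [-0.1 -0.6 -1.2]
shift mm [ -6.8   0.8 214.5]
```

View pics/s13.png

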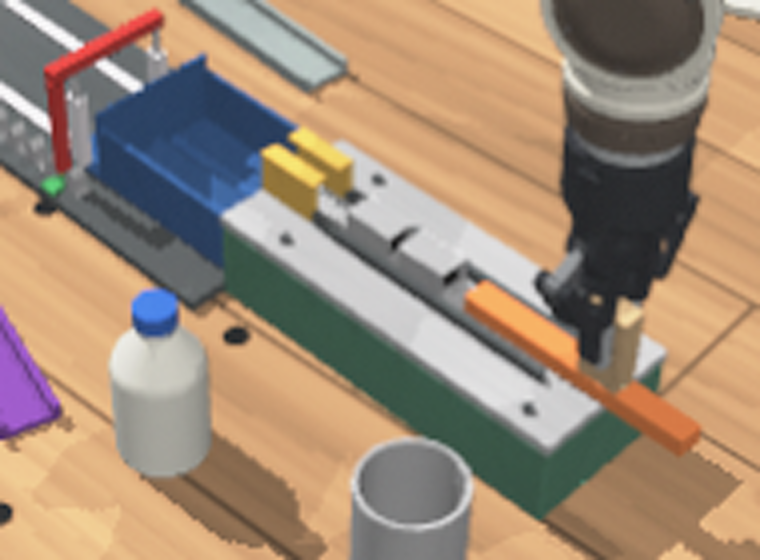

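The stick is in the trough with its nose just behind the two offcuts, the guide is clear and the tray is at the exit. I'll push slowly.

```bash
python3 -m jog '0 0 10 0;-.6 0 20 0;-1 0 30 0;-1.3 0 40 0;-1.6 0 50 0;-2 0.2 60 0;-2.2 0.3 70 0;-2.5 0.3 80 0'
python3 - <<'E'
from h import *
S=[.5957,-.03674,-.05063]
to(st([(0,.080,.1112)],S)[0]);c=camera('wrist');cv2.imwrite('pics/w14.png',c['color'][:,:,::-1])
E
```

```text
time: 36.1
ee_pos: [0.6065, 0.1768, 0.1111]
tcp_rot: [-175.6, 88.1, 91.3]
wrist_force: [-0.2, 0.4, -1.1]
opening: 0.0191
t 36.1 p [0.6065 0.1768 0.1111] jaw y [ 0.998 -0.055 -0.002] x [-0.001  0.033 -0.999] open 0.0191 F [-0.2  0.4 -1.1]
shift mm [ -4.4   0.6 133.7]
```

```bash
python3 -m jog '0 0 8 0;-.5 0 17 0;-.8 0.1 25 0;-1.1 0.2 34 0;-1.4 0.3 42 0;-1.7 0.3 50 0;-2 0.3 59 0;-2.2 0.3 67 0'
python3 -m jog '0 0 8 0;-.5 0 17 0;-.8 0.1 25 0;-1.1 0.2 34 0;-1.4 0.3 42 0;-1.7 0.3 50 0;-2 0.3 59 0;-2.2 0.3 67 0'
python3 - <<'E'
from h import *
S=[.5957,-.03674,-.05063]
to(st([(0,.080,.1112)],S)[0])
c=camera('scene');im=cv2.resize(c['color'][:,:,::-1][180:300,190:370],(792,528),interpolation=cv2.INTER_CUBIC);cv2.imwrite('pics/s15.png',im)
E
```

```text
time: 37.15
ee_pos: [0.6031, 0.1099, 0.1112]
tcp_rot: [-175.6, 88.1, 91.2]
wrist_force: [0.6, 0.4, -1.3]
opening: 0.019
time: 38.15
ee_pos: [0.5998, 0.0429, 0.1111]
tcp_rot: [-175.5, 88.1, 91.4]
wrist_force: [0.3, 0.5, -1.3]
opening: 0.019
t 38.15 p [0.5998 0.0429 0.1111] jaw y [ 0.998 -0.055 -0.003] x [-0.001  0.032 -0.999] open 0.019 F [ 0.3  0.5 -1.3]
shift mm [-0.1 -0.  -0.2]
```

View pics/s15.png

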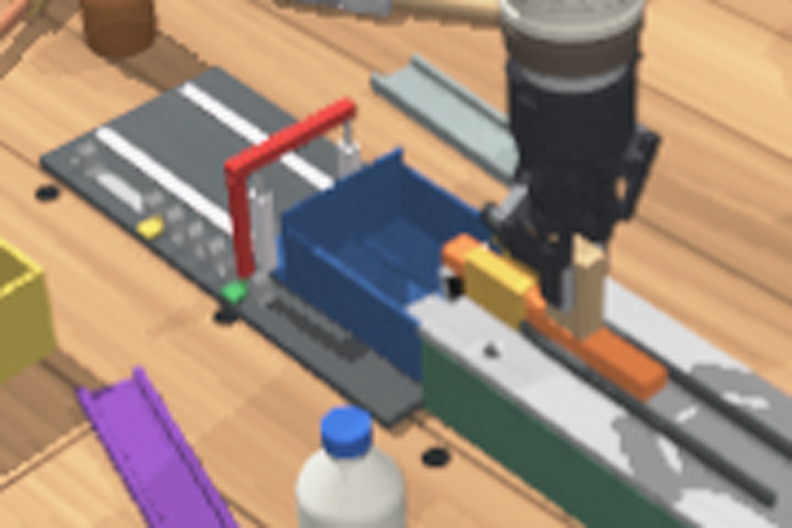

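The nose is out past the guide and no offcut remains in the channel. I'll retract, lift and check the tray.

```bash
python3 -m jog '0 0 -15 0;.6 0 -30 0;1.2 0 -45 0;1.8 -.2 -60 0;2.3 -.3 -75 0;2.8 -.4 -90 0;3.3 -.5 -105 0;3.7 -.5 -115 0'
python3 -m jog '-10 0 0 0;-30 0 0 0;-50 0 0 0;-55 0 0 0;-55 0 0 0;-55 0 0 0;-55 0 0 0;-55 0 0 0'
python3 - <<'E'
from h import *
S=[.5957,-.03674,-.05063]
to([.4174,-.2148,.16])
c=camera('top');im=c['color'][:,:,::-1];cv2.imwrite('pics/t16.png',im)
a=cv2.resize(im[185:275,300:470],(793,420),interpolation=cv2.INTER_CUBIC);cv2.imwrite('pics/t16c.png',a)
E
```

```text
time: 39.2
ee_pos: [0.6056, 0.1595, 0.1111]
tcp_rot: [-175.2, 88.1, 91.7]
wrist_force: [-0.7, 0.5, -0.9]
opening: 0.0185
time: 40.2
ee_pos: [0.6055, 0.1567, 0.1657]
tcp_rot: [-174.3, 88.1, 92.6]
wrist_force: [-0.7, -0.4, -1.7]
opening: 0.0188
t 40.2 p [0.6055 0.1567 0.1657] jaw y [ 0.998 -0.055 -0.003] x [-0.001  0.032 -0.999] open 0.0188 F [-0.7 -0.4 -1.7]
shift mm [  -6.1 -167.5  381.2]
```

View pics/t16c.png

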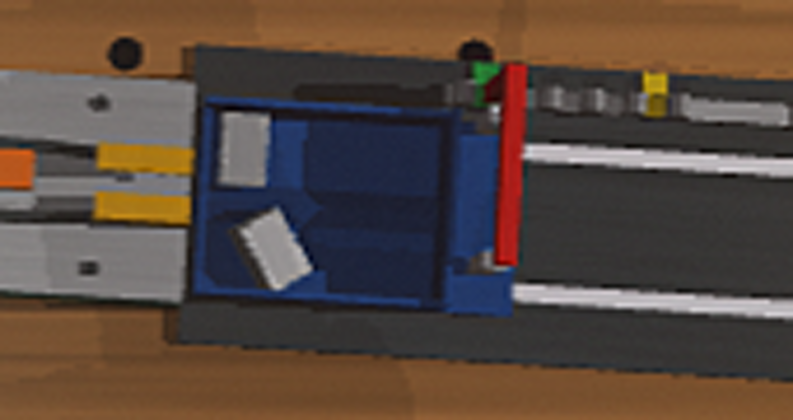

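Both offcuts lie in the tray, at (243, 150) and (272, 250), and the bar is level with green. Returning the stick.

```bash
python3 -m jog '-2 -21 48 0;-4 -42 96 0;-5 -63 144 0;-6 -84 192 0;-7 -105 240 1;-8 -126 288 2;-8 -147 336 2.7;-8 -167 380 2.7'
python3 -m jog '0 0 0 0;0 0 0 0;0 0 0 0;0 0 0 0;0 0 0 0;0 0 0 0;0 0 0 0;0 0 0 0'
python3 - <<'E'
from h import *
to([.4174,-.2148,.0417])
E
```

```text
time: 41.25
ee_pos: [0.4171, -0.2151, 0.1624]
tcp_rot: [-173.7, 88.2, 90.4]
wrist_force: [1.4, -0.3, -0.5]
opening: 0.0193
time: 42.25
ee_pos: [0.4181, -0.2137, 0.1622]
tcp_rot: [-172.7, 88.1, 91.4]
wrist_force: [0.2, 0.3, -1.0]
opening: 0.0187
t 42.25 p [ 0.4181 -0.2137  0.1622] jaw y [ 0.995 -0.102 -0.004] x [-0.001  0.032 -0.999] open 0.0187 F [ 0.2  0.3 -1. ]
shift mm [ 1.204e+02 -1.000e-01  5.100e+00]
```

```bash
python3 -m jog '30 0 2 0;60 0 4 0;85 0 5 0;100 0 5 0;110 0 5 0;116 0 5 0;120.5 0 5 0;120.5 0 5 0'
python3 - <<'E'
from h import *
to([.4174,-.2148,.041])
E
python3 -m jog '0 0 0 0;0 0 0 0;0 0 0 0;0 0 0 0;0 0 0 0;0 0 0 0;0 0 0 0;0 0 0 0' 0.6
python3 -m jog '-20 0 0 0;-50 0 0 0;-100 0 0 0;-150 0 0 0;-150 0 0 0;-150 0 0 0;-150 0 0 0;-150 0 0 0'
python3 - <<'E'
from h import *
c=camera('wrist');cv2.imwrite('pics/w17.png',c['color'][:,:,::-1])
S=[.5957,-.03674,-.05063]
a=cv2.imread('pics/w11.png');b=cv2.imread('pics/w17.png')
def m(im):
    h=cv2.cvtColor(im,cv2.COLOR_BGR2HSV);q=(h[...,1]>180)&(h[...,2]>150)&(h[...,0]<22)&(h[...,0]>5);q[:,:290]=0;q[:,350:]=0;q[:100]=0;q[360:]=0
    v,u=np.nonzero(q);return len(u),u.mean(),v.mean(),v.min(),v.max(),np.polyfit(v,u,1)[0]
print(m(a),m(b))
to(st([(0.003,-.165,.25)],S)[0])
E
```

```text
time: 43.25
ee_pos: [0.4175, -0.2147, 0.0417]
tcp_rot: [-172.9, 88.1, 91.3]
wrist_force: [0.0, -0.4, -0.9]
opening: 0.019
t 43.25 p [ 0.4175 -0.2147  0.0417] jaw y [ 0.995 -0.102 -0.004] x [-0.001  0.032 -0.999] open 0.019 F [ 0.  -0.4 -0.9]
shift mm [ 0.7 -0.1  0.1]
time: 44.25
ee_pos: [0.4174, -0.2147, 0.0416]
tcp_rot: [-172.6, 88.1, 91.6]
wrist_force: [-0.4, -0.2, -0.2]
opening: 0.0511
time: 45.25
ee_pos: [0.4172, -0.2194, 0.1906]
tcp_rot: [-170.2, 88.1, 93.9]
wrist_force: [-0.7, 0.1, 0.2]
opening: 0.0513
(1968, np.float64(320.6763211382114), np.float64(177.9354674796748), np.int64(116), np.int64(338), np.float64(-0.021768744455150684)) (1906, np.float64(321.17681007345226), np.float64(167.36778593913957), np.int64(100), np.int64(333), np.float64(-0.023813033878476417))
t 45.3 p [ 0.4173 -0.2194  0.1908] jaw y [ 0.995 -0.102 -0.005] x [-0.002  0.033 -0.999] open 0.0508 F [ 0.3 -0.3 -0.1]
shift mm [-58.9 170.  -37.2]
```

```bash
python3 -m jog '-20 10 0 -10;-40 40 -8 -20;-50 80 -18 -30;-50 120 -27 -40;-50 150 -33 -50;-50 170 -37 -60;-50 170 -37 -70;-50 170 -37 -80' 0.9
python3 -m jog '0 0 0 -10;0 0 0 -12.9;0 0 0 -12.9;0 0 0 -12.9;0 0 0 -12.9;0 0 0 -12.9;0 0 0 -12.9;0 0 0 -12.9' 
python3 - <<'E'
from h import *
S=[.5957,-.03674,-.05063]
to(st([(0.0,-.165,.0925)],S)[0]);print(status.get_obs()['q'])
c=camera('wrist');cv2.imwrite('pics/w18.png',c['color'][:,:,::-1])
E
```

```text
time: 46.3
ee_pos: [0.5907, -0.2016, 0.241]
tcp_rot: [109.4, 88.1, 93.9]
wrist_force: [-1.1, 0.3, 0.2]
opening: 0.0768
time: 47.3
ee_pos: [0.5905, -0.2017, 0.242]
tcp_rot: [94.4, 88.1, 91.5]
wrist_force: [0.2, -0.3, 0.1]
opening: 0.0768
t 47.3 p [ 0.5905 -0.2017  0.242 ] jaw y [0.051 0.998 0.032] x [-0.001  0.033 -0.999] open 0.0768 F [ 0.2 -0.3  0.1]
shift mm [149.4  -4.8  -2.8]
[-19.65376491  16.65489647  24.73645479  98.75340982   1.73858561
 -16.71914553]
```

```bash
python3 -m jog '40 -1 0 0;80 -3 0 0;110 -4 0 0;130 -5 0 0;142 -5 0 0;149 -5 0 0;149 -5 0 0;149 -5 0 0'
python3 -m jog '0 0 0 0;0 0 0 0;0 0 0 0;0 0 0 0;0 0 0 0;0 0 0 0;0 0 0 0;0 0 0 0' 0 60
python3 -m jog '-4 0 0 0;-8 0 0 0;-12 0 0 0;-16 0 0 0;-18 0 0 0;-18 0 0 0;-18 0 0 0;-18 0 0 0'
python3 - <<'E'
from h import *
o,p,M=tcp();a=-.05063
to(p+.096*np.array([np.sin(a),-np.cos(a),0]))
E
```

```text
time: 48.35
ee_pos: [0.5905, -0.202, 0.0938]
tcp_rot: [92.4, 88.2, 89.4]
wrist_force: [-0.6, 0.8, -0.2]
opening: 0.0768
time: 49.35
ee_pos: [0.5902, -0.2019, 0.0931]
tcp_rot: [94.1, 88.1, 91.1]
wrist_force: [-0.7, 1.2, 4.1]
opening: 0.0106
time: 50.35
ee_pos: [0.5901, -0.2025, 0.1108]
tcp_rot: [94.8, 88.1, 91.9]
wrist_force: [2.7, 0.4, -5.4]
opening: 0.0108
t 50.35 p [ 0.5901 -0.2025  0.1108] jaw y [0.051 0.998 0.032] x [-0.001  0.032 -0.999] open 0.0108 F [ 2.7  0.4 -5.4]
shift mm [ -3.1 -95.9   0.1]
```

```bash
python3 -m jog '-.4 -12 0 0;-.9 -28 0 0;-1.5 -46 0 0;-2 -64 0 0;-2.5 -80 0 0;-2.9 -91 0 0;-3.1 -96 0 0;-3.1 -96 0 0'
python3 - <<'E'
from h import *
S=[.5957,-.03674,-.05063]
to(st([(0,-.261,.1108)],S)[0])
E
python3 -m jog '4 0 0 0;8 0 0 0;12 0 0 0;15 0 0 0;17.5 0 0 0;17.5 0 0 0;17.5 0 0 0;17.5 0 0 0'
python3 -m jog '0 0 0 0;0 0 0 0;0 0 0 0;0 0 0 0;0 0 0 0;-20 0 0 0;-60 0 0 0;-100 0 0 0' 0.6
python3 -m jog '-30 -20 -60 0;-60 -40 -120 0;-60 -40 -160 0;-60 -40 -200 0;-60 -40 -220 0;-60 -40 -220 0;-60 -40 -220 0;-60 -40 -220 0'
python3 - <<'E'
from h import *
S=[.5957,-.03674,-.05063]
to(None);c=camera('top');im=c['color'][:,:,::-1];cv2.imwrite('pics/t19.png',im)
a=cv2.resize(im[185:320,300:500],(800,540),interpolation=cv2.INTER_CUBIC);cv2.imwrite('pics/t19c.png',a)
h=cv2.cvtColor(np.ascontiguousarray(im),cv2.COLOR_BGR2HSV)
def bar(im):
    h=cv2.cvtColor(im,cv2.COLOR_BGR2HSV);q=((h[...,0]<5)|(h[...,0]>175))&(h[...,1]>180)&(h[...,2]>120);q[:190]=0;q[250:]=0;q[:,:380]=0;q[:,490:]=0
    v,u=np.nonzero(q);return len(u),u.mean(),v.mean()
for n in('top0','t7','t16','t19'):
    r=bar(cv2.imread(f'pics/{n}.png'));print(n,r,unp(c,[r[1:]],.117))
E
```

```text
time: 51.35
ee_pos: [0.585, -0.2988, 0.1108]
tcp_rot: [95.3, 88.2, 92.3]
wrist_force: [-1.2, -0.7, -5.1]
opening: 0.0107
t 51.35 p [ 0.585  -0.2988  0.1108] jaw y [0.052 0.998 0.032] x [-0.001  0.032 -0.999] open 0.0107 F [-1.2 -0.7 -5.1]
shift mm [ 0.1  1.2 -2.6]
time: 52.35
ee_pos: [0.5851, -0.2976, 0.0933]
tcp_rot: [94.8, 88.1, 91.9]
wrist_force: [-3.9, 0.9, -4.6]
opening: 0.0108
time: 53.35
ee_pos: [0.5851, -0.301, 0.1943]
tcp_rot: [95.0, 88.1, 92.1]
wrist_force: [0.2, -0.4, 0.2]
opening: 0.051
time: 54.35
ee_pos: [0.3645, -0.3316, 0.252]
tcp_rot: [95.3, 88.1, 92.4]
wrist_force: [0.1, 1.0, -0.2]
opening: 0.0513
t 54.35 p [ 0.3645 -0.3316  0.252 ] jaw y [0.05  0.998 0.033] x [-0.001  0.033 -0.999] open 0.0513 F [ 0.1  1.  -0.2]
top0 (183, np.float64(462.46448087431696), np.float64(223.01092896174865)) [[ 0.60038182 -0.33314465  0.117     ]]
t7 (174, np.float64(409.3448275862069), np.float64(219.6264367816092)) [[ 0.60749584 -0.20331637  0.117     ]]
t16 (174, np.float64(409.3390804597701), np.float64(219.7183908045977)) [[ 0.60726924 -0.2033024   0.117     ]]
t19 (180, np.float64(448.6277777777778), np.float64(222.24444444444444)) [[ 0.60195266 -0.29938365  0.117     ]]
```

Picture limit reached, so the final checks are numeric.

```bash
python3 - <<'E'
from h import *
a=cv2.imread('pics/top0.png');b=cv2.imread('pics/t19.png');f=cv2.imread('pics/t16.png')
d=(np.abs(a.astype(int)-b).sum(2)>90).astype(np.uint8)
n,_,s,cc=cv2.connectedComponentsWithStats(d)
print([(s[i].tolist(),cc[i].round().tolist()) for i in range(1,n) if s[i,4]>12 and cc[i][1]<345])
c=camera('top')
for n,im in(('t16',f),('t19',b)):
    h=cv2.cvtColor(im,cv2.COLOR_BGR2HSV);q=((h[...,1]<40)&(h[...,2]>110)).astype(np.uint8)
    k,_,s,cc=cv2.connectedComponentsWithStats(q)
    for i in range(1,k):
        if s[i,4]>20 and 335<cc[i][0]<450 and 200<cc[i][1]<262: print(n,s[i,4],cc[i].round(1),unp(c,[cc[i]],.035).round(3))
to(None)
E
```

```text
[([439, 201, 27, 54, 763], [453.0, 226.0]), ([379, 209, 17, 19, 185], [388.0, 218.0]), ([364, 212, 12, 5, 46], [370.0, 214.0]), ([378, 222, 27, 29, 268], [392.0, 241.0]), ([361, 243, 15, 4, 53], [368.0, 245.0]), ([167, 282, 62, 17, 569], [195.0, 291.0]), ([141, 284, 148, 65, 3509], [209.0, 320.0]), ([291, 286, 54, 42, 978], [308.0, 310.0]), ([251, 288, 39, 11, 217], [265.0, 294.0]), ([511, 304, 30, 19, 109], [526.0, 310.0]), ([232, 321, 7, 7, 28], [235.0, 324.0]), ([239, 320, 50, 8, 191], [264.0, 324.0]), ([459, 320, 12, 13, 86], [463.0, 325.0]), ([497, 320, 8, 11, 17], [500.0, 324.0]), ([504, 324, 7, 7, 17], [507.0, 327.0])]
t16 137 [352.  216.5] [[ 0.623 -0.067  0.035]]
t16 268 [448.  219.3] [[ 0.618 -0.316  0.035]]
t16 142 [358.7 238. ] [[ 0.567 -0.085  0.035]]
t16 281 [446.6 249.5] [[ 0.539 -0.312  0.035]]
t19 127 [360.6 213.8] [[ 0.63  -0.089  0.035]]
t19 145 [388.9 218.2] [[ 0.619 -0.163  0.035]]
t19 145 [396.  240.3] [[ 0.562 -0.181  0.035]]
t19 129 [358.7 244.1] [[ 0.551 -0.085  0.035]]
t 54.45 p [ 0.3643 -0.3316  0.2521] jaw y [0.05  0.998 0.033] x [-0.001  0.033 -0.999] open 0.0514 F [0.4 0.3 0.1]
```

```bash
python3 -m jog '0 -30 60 0;0 -60 120 0;0 -90 150 0;0 -120 150 0;0 -150 150 0;0 -180 150 0;0 -180 150 0;0 -180 150 0'; python3 - <<'E'
from h import *
c=camera('top');b=c['color'][:,:,::-1];a=cv2.imread('pics/top0.png')
d=(np.abs(a.astype(int)-b).sum(2)>90)
for n,(u0,u1,v0,v1) in dict(brush=(440,515,303,352),plate=(408,434,325,352),rest=(375,452,283,312),disc=(205,235,315,342),hammer=(80,175,232,325),jar=(510,548,245,275),back=(215,330,135,180),purple=(335,408,128,170)).items(): print(n,d[v0:v1,u0:u1].sum())
to(None)
E
```

```text
time: 55.45
ee_pos: [0.5045, -0.5185, 0.2459]
tcp_rot: [95.0, 88.1, 92.0]
wrist_force: [0.8, -0.2, 0.3]
opening: 0.0512
brush 25
plate 0
rest 42
disc 571
hammer 114
jar 1
back 0
purple 0
t 55.5 p [ 0.5046 -0.5182  0.2464] jaw y [0.051 0.998 0.033] x [-0.001  0.033 -0.999] open 0.0512 F [-0.2  0.7  1. ]
```

```bash
python3 - <<'E'
from h import *
c=camera('top');b=np.ascontiguousarray(c['color'][:,:,::-1])
for n,im in (('0',cv2.imread('pics/top0.png')),('t16',cv2.imread('pics/t16.png')),('now',b)):
    h=cv2.cvtColor(im,cv2.COLOR_BGR2HSV)
    for nm,q in (('disc',h[...,1]<60),('stick',(h[...,1]>190)&(h[...,0]<16)&(h[...,0]>4)&(h[...,2]>90))):
        q=q.copy();w=np.zeros_like(q);w[(slice(305,350) if nm=='disc' else slice(285,310)),(slice(190,250) if nm=='disc' else slice(378,455))]=1
        v,u=np.nonzero(q&w);print(n,nm,len(u),u.mean().round(1),v.mean().round(1))
E
```

```text
0 disc 368 219.9 328.0
0 stick 398 417.1 296.8
t16 disc 1271 233.7 326.1
t16 stick 0 nan nan
now disc 362 219.9 328.0
now stick 398 417.1 297.0<stdin>:7: RuntimeWarning: Mean of empty slice.
  ret = ret.dtype.type(ret / rcount)
```

Disc unmoved (the difference was only shadow). The stick is back within 0.2 px of its start, and the robot is clear.

```bash
python3 -c "
from workcell import bot
print(bot.job_done())"
```

```text
the job is handed in; nothing more can be done
None
```

I completed the whole sequence and handed the job in at about 56 s of the 210 s allowed. Only two offcuts were on the bench.

- **Tray in:** I lifted the red bar, slid the tray to the green notch and let the bar drop. The wrist camera then showed the carriage joint at about 0.
- **Feeding:** I set both offcuts in the trough by hand-off from the gripper and pushed them through the guide with the stick only. The top view showed both in the tray.
- **Stick:** It is back in the grey rest, within 0.2 px of where it started.
- **Tray out:** The bar moved 96 mm from its green-notch position, which puts the carriage joint at about 0.096 (yellow). I lowered the bar to within 0.2 mm of its dropped height before letting go. Both offcuts are still in the tray.
- **Other things on the bench:** The disc, scrap plate, jar, tube, spray bottle and purple rest did not move. Small pixel differences around the brush (25 px) and hammer (114 px) looked like arm shadow; I did not view them.

**Disagreements and limits:**
- My first station estimate was about 2 mm off in x; I corrected it from the wrist camera.
- The tool kept a 1.8° tilt after joint 6 reached its limit.
- I used all 16 pictures, so the final checks were numeric, and I did not see the yellow-notch lock in a picture.

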